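# Tap two half-bricks of cheese together on the scale's centre line

## Robot

A 6-joint arm with a two-finger parallel gripper is mounted at the origin on a cart in front of the work surface, level with it; the furniture and walls round the work are solid. World frame = base frame: x ahead of the robot, y to its left, z up, the work surface at z = 0. Lengths are in m, angles in rad, forces in N, time in s.
With the tool pointing down it reaches from about 0.25 to 0.775 m from the base axis. Payload 4 kg.
Tool frame: the origin (TCP) lies midway between the tips of the shut fingers; the grasp point (between the pads) lies 19 mm behind it; z points along the fingers, y is the direction in which the jaws open and shut (so a half turn about z gives the same grasp; the last joint's range is limited). The gripper opens to 94 mm and grips with 3 to 60 N. Pads are 16 mm wide; open, the fingers measure 119 mm over their backs; the gripper's body (75 mm by 177 mm) begins 78 mm behind the grasp point.
Start: joints at [1.245, 0.087, 1.371, -0, 1.684, -0.103], TCP at [0.122, 0.536, 0.206] pointing down, gripper open.
Joint ranges: [-3.1, 3.1], [-0.76, 2.03], [0.27, 2.55], [-1.08, 4.22], [0.17, 2.65], [-2.57, 2.57]. Speed limits (rad/s): [2.79, 2.79, 3.14, 3.14, 3.14, 3.14].

## Interface

Orientations are given as [roll, pitch, yaw] about the fixed x, y, z axes, in that order (R = Rz(yaw) Ry(pitch) Rx(roll)).
In Python, from bench import robot gives the robot as it stands.
- The arm moves only by the tool drive_tool, never from a script. Its argument "series" is a list that holds one entry, the list of rows, each a list of 7 numbers: the turn, a rotation vector about the tool's x, y, z in rad, then the shift along the tool's x, y, z in cm, then the opening in per cent of the stroke, from 0 (shut) to 100 (fully open). In form: [[[rx, ry, rz, tx, ty, tz, fingers], ...]]. A call has 1 to 20 rows; each row is the pose to reach, as a shift and turn from the pose measured when the call began, along the tool's axes at that moment; what a row does not reach only later rows make up. A row lasts 1/10 s, in which the tool goes at most 50 mm and 8.59 degrees, less where a joint would pass 70% of its speed; a pose out of reach is approached as far as the arm can. A call with a gripper value outside its range is refused whole. The fingers move at their own pace and stop on an object; the grip force is fixed at half the most. Time passes only in rows, so rows that repeat a pose let the fingers close. It gives the time, the measured TCP pose, the force and the opening at its end, in the units of the state.
- robot.get_obs(): the state, without advancing time (a new reading comes with each control period).
- robot.snapshot(name): name is "scene" or "side" or "wrist"; returns a dict with "img" (400x640x3 uint8, blue, green, red), "depth" (400x640 float32, m along the optical axis (not along the pixel's ray), 0 where there is no reading), "vertical_fov" (degrees; the focal length in pixels is half the picture's height over the tangent of half this angle, whatever the lens; pixels are square), "cx", "cy" (the principal point, pixels), "dist_coeffs" ([k1, k2, p1, p2, k3] as OpenCV has them; the pictures are not rectified), "rvec" (rotation vector, rad) and "tvec" (3), from world to camera coordinates, as OpenCV has them. Camera axes: x right, y down, z forward; pixel columns grow to the right and rows downward; lengths in m; the calibration is good to about 2 mm. A picture is of the moment at which its call begins.
- robot.close_job(): hands the job in, once; it reports no verdict.
The state is a dict: "time": time; "joint_positions": joint angles; "qvel": joint speeds; "joint_torque": joint torques, N m; "tool_pos": TCP position; "ee_rot": TCP orientation; "wrist_force": force on the tool from outside, world axes, zero at the start; "wrist_torque": the same for the moment, N m; "width": finger opening in m.
Only numpy, scipy, OpenCV 4.12 (cv2) and the standard library are available. Lean on these libraries where they do the work, as an engineer would, in place of code of your own. Each camera call takes 0.05 s, during which the arm holds its last target.

## Task

Two half-bricks of cheese stand apart on the scale's floating tray. Without lifting them, gently nudge them along the rails from their outer ends, now from one side, now from the other, until they lie closed up against each other and, with nothing touching them, their seam lies on the tray's red line to within 3 mm; then press the scale's green key fully down and let go. Do not bruise the cheese (never push with 15 N) and leave the loose things round the scale where they are.

Things in the scene. Friction and masses are not known exactly. Their poses are not given: they have to be found in the camera images.
- orange_brick: half-brick of orange waxed cheese with a cream paper band; 100 (x, across the rails) x 90 (y, along the rails) x 50 high, 0.37 to 0.63 kg, too wide to grip; stands on either side of the red line. Origin: centre of its underside. It slides on the tray only once pushed with about 1.7 to 4.5 N (differs per start), the two together with twice that. 15 N at any moment bruises it: touch it slowly (20 to 30 mm/s)
- brown_brick: half-brick of dark brown waxed cheese with a cream paper band; 100 (x, across the rails) x 90 (y, along the rails) x 50 high, 0.37 to 0.63 kg, too wide to grip; stands on either side of the red line. Origin: centre of its underside. It slides on the tray only once pushed with about 1.7 to 4.5 N (differs per start), the two together with twice that. 15 N at any moment bruises it: touch it slowly (20 to 30 mm/s)
- tray_mark (a point): middle of the red line on the tray's upper face (58 above the counter); x across the rails away from the console, y along the rails, z up. The line runs along x, over the rails too. The aluminium tray is 126 (x) x 320 (y); its two rails, 13 high, inner faces 51.5 either side of its middle, guide the cheese with 1.5 play a side. The mark shifts with the tray
- tray (a joint): shift of the floating tray along its y, in m: 0 at rest, up to 0.026 either way, on springs of 450 N/m, damped. When a brick is pushed the tray first goes along with it, by (push force / 450 N/m), and only then does the brick slide on it; let go, tray and bricks spring back together by that much, so the brick ends short of where it was pushed
- scale_key_top (a point): centre of the top face of the scale's round green key, 28 across, on the console at the scale's robot side; it is pressed straight down against a spring, 6 travel, about 5 N at the bottom (fully down), and springs back.
- scale_key (a joint): travel of the green key in m: 0 up, 0.006 fully down
- mustard_jar_0: bystander: jar of mustard with white lid, 72 across, 94 high; origin at the centre of its underside; to be left alone
- mustard_jar_1: bystander: the other jar of mustard with white lid, 72 across, 94 high; origin at the centre of its underside; to be left alone
- cheese_wedge_3: bystander: pale wrapped cheese wedge, 118 x 78 x 63; origin at the centre of its underside; to be left alone
- tape_roll: bystander: roll of pale tape, 104 across, 25 high; origin at the centre of its underside; to be left alone
Not all that is in view belongs to the job. Leave any turquoise look-alike of the orange_brick alone.

How it is judged:
By the outcome, as a careful person would: the job done as asked, in the order asked, and still so for the second after the job is handed in, with the robot touching nothing.
It also fails if it takes over 72 s, if anything falls off the work surface, if the arm or the gripper's body presses on something with over 40 N, if the wrist force passes 120 N, or if a joint passes its speed limit or range.

## Working session

There is one attempt and no reset: what is moved stays moved. The work goes in short steps, Python scripts to look and compute and a tool call to move; the robot and the scene stay as the last step left them, time stands still between calls to the robot, and variables do not carry over. Pictures are saved under pics/ and viewed, and the job is handed in when it is done.

Besides the shell and the picture viewer there is one more tool, called after ">>>" as name(argument=value, ...) on one line, values as JSON. drive_tool: Moves the arm, as the interface text tells. Its arguments: {"type":"object","properties":{"series":{"type":"array","items":{"type":"array","items":{"type":"array","items":{"type":"number"}}}}},"required":["series"]}

```bash
mkdir -p pics; ls
cat > h.py <<'E'
import numpy as np,cv2
from bench import robot
def snap(n,f):
    s=robot.snapshot(n); cv2.imwrite('pics/'+f+'.png',s['img']); np.savez('pics/'+f+'.npz',**{k:np.array(v) for k,v in s.items()}); return s
def load(f): return dict(np.load('pics/'+f+'.npz'))
def K(s):
    f=200/np.tan(np.radians(float(s['vertical_fov']))/2)
    return np.array([[f,0,float(s['cx'])],[0,f,float(s['cy'])],[0,0,1]])
def plane(s,px,z):
    px=np.array(px,float).reshape(-1,1,2)
    u=cv2.undistortPoints(px,K(s),np.array(s['dist_coeffs'],float)).reshape(-1,2)
    R,_=cv2.Rodrigues(np.array(s['rvec'],float)); t=np.array(s['tvec'],float).reshape(3)
    c=-R.T@t; d=np.c_[u,np.ones(len(u))]@R
    return c+d*((z-c[2])/d[:,2])[:,None]
def proj(s,P):
    return cv2.projectPoints(np.array(P,float).reshape(-1,3),np.array(s['rvec'],float),np.array(s['tvec'],float),K(s),np.array(s['dist_coeffs'],float))[0].reshape(-1,2)
def cloud(s):
    d=s['depth'];v,u=np.nonzero(d>0)
    un=cv2.undistortPoints(np.c_[u,v].astype(float).reshape(-1,1,2),K(s),np.array(s['dist_coeffs'],float)).reshape(-1,2)
    R,_=cv2.Rodrigues(np.array(s['rvec'],float)); t=np.array(s['tvec'],float).reshape(3)
    P=np.zeros(d.shape+(3,));P[:]=np.nan
    P[v,u]=(np.c_[un,np.ones(len(un))]*d[v,u][:,None]-t)@R
    return P
E
python3 - <<'E'
from h import *
for n in("scene","side","wrist"):
    s=snap(n,n+'0'); R,_=cv2.Rodrigues(np.array(s['rvec'],float)); print(n,-R.T@np.array(s['tvec']).reshape(3),R[2],s['vertical_fov'])
print(robot.get_obs())
E
```

```text
pics
scene [ 1.61724002 -0.0881165   1.40192683] [-0.61433038  0.05071033 -0.7874177 ] 43.29788519527058
side [0.51288625 0.84989606 0.81517402] [ 0.0760012  -0.76122578 -0.64401796] 57.430922701803176
wrist [0.05758563 0.55187186 0.38391118] [ 0.22522324 -0.05165205 -0.97293708] 70.33780068264437
{'time': 0.15, 'joint_positions': array([ 1.24490472e+00,  8.77996256e-02,  1.37188412e+00, -5.21021519e-05,
        1.68362074e+00, -1.03090385e-01]), 'qvel': array([ 0.0011575 , -0.00183805, -0.00405836, -0.000168  ,  0.0004893 ,
       -0.00034002]), 'joint_torque': array([ 1.60246032e-03, -3.40642691e+01, -3.02793181e+01,  7.18196318e-02,
        3.04822961e-02, -1.01894891e-04]), 'tool_pos': array([0.1214099 , 0.53599715, 0.20457685]), 'ee_rot': array([-3.13988458e+00, -1.24655034e-04,  2.91878550e+00]), 'wrist_force': array([-0.73242969, -0.04926254, -0.0467588 ]), 'wrist_torque': array([-0.05077323,  0.0580759 , -0.03106226]), 'width': 0.09391094059560547}
```

View pics/scene0.png

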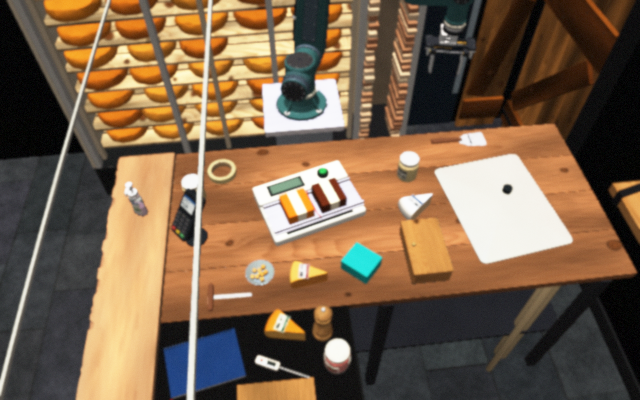

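View pics/side0.png

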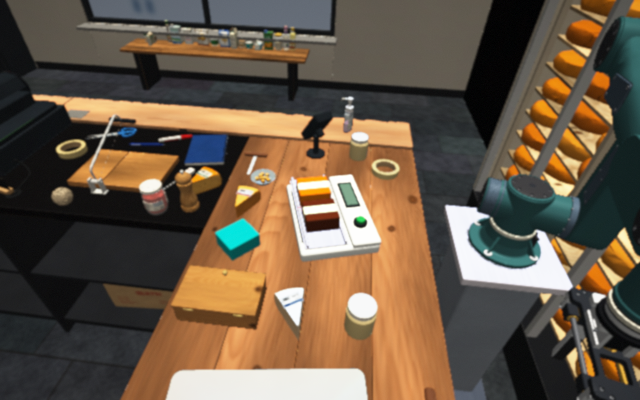

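View pics/wrist0.png

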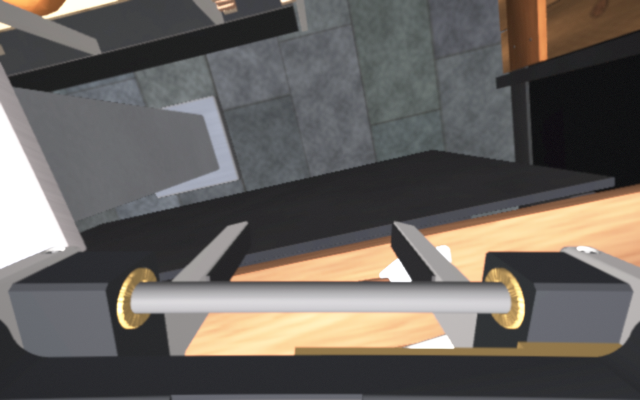

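The scene view shows the scale with the orange brick at about (296,206), the brown at (329,193) and the green key at (322,172). It could be confused with the turquoise block (361,262), the orange wedges (307,273) and (284,326), and the wood box (426,250). By the description I choose the two banded bricks on the tray, and check them in a close crop.

Run:
```python
from h import *
a=load('scene0')['img'][150:250,240:380]; b=load('side0')['img'][165:270,275:390]
cv2.imwrite('pics/c0.png',cv2.resize(a,None,fx=5.5,fy=5.5,interpolation=cv2.INTER_CUBIC))
cv2.imwrite('pics/c1.png',cv2.resize(b,None,fx=5.5,fy=5.5,interpolation=cv2.INTER_CUBIC))
```

```text
(no output)
```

View pics/c0.png

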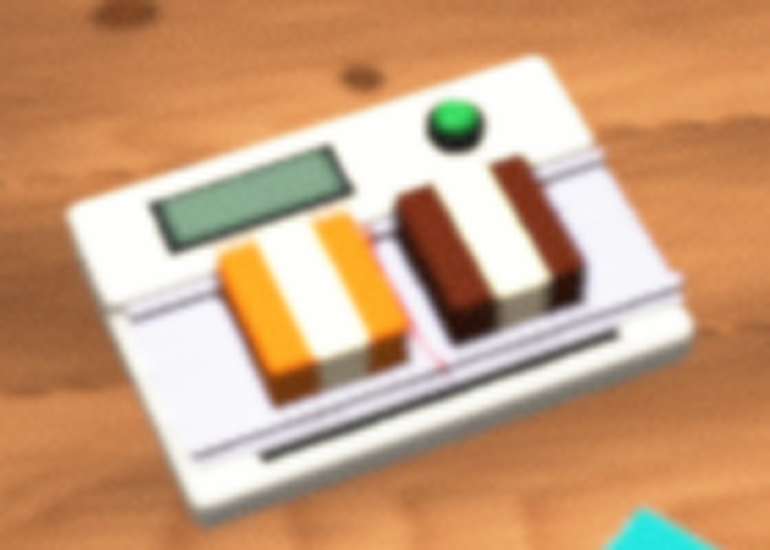

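View pics/c1.png

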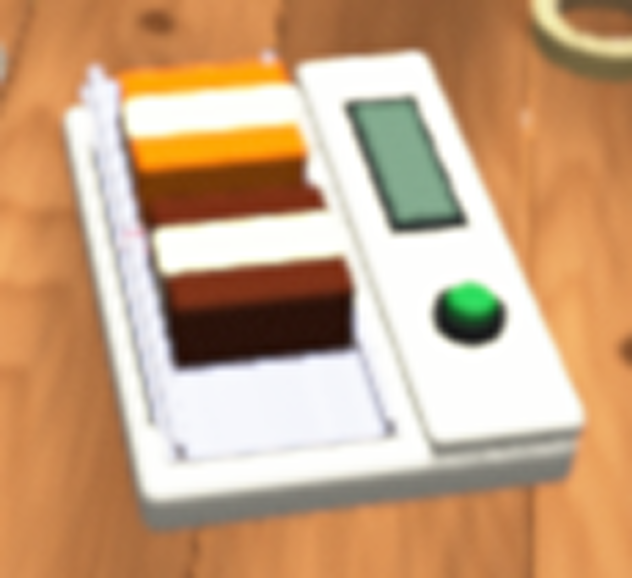

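The crop confirms both bricks. The red line runs just right of the orange one, from scene px (307,194) to (321,217). Next I measure.

```bash
cat >> h.py <<'E'
def measure(s,mask_rect=None):
    hsv=cv2.cvtColor(s['img'],cv2.COLOR_BGR2HSV);P=cloud(s)
    return hsv,P
E
python3 - <<'E'
from h import *
for n,f in(('scene0',5.5),('side0',5.5)):
    s=load(n);P=cloud(s);hsv=cv2.cvtColor(s['img'],cv2.COLOR_BGR2HSV)
    g=(abs(hsv[...,0].astype(int)-65)<15)&(hsv[...,1]>150)&(hsv[...,2]>100)
    roi=np.zeros(g.shape,bool)
    if n=='scene0': roi[150:250,240:380]=1
    else: roi[165:270,275:390]=1
    Q=P[g&roi]; v,u=np.nonzero(g&roi); print(n,'green',np.nanmedian(Q,0),u.mean(),v.mean(),g[roi].sum())
    top=roi&(abs(P[...,2]-.108)<.006)
    H,S,V=[hsv[...,i].astype(int) for i in range(3)]
    for nm,m in(('or',(H>8)&(H<22)&(S>150)&(V>180)),('br',((H<12)|(H>170))&(S>120)&(V<150)&(V>50)),('all',H>=0)):
        q=P[top&m]; q=q[~np.isnan(q[:,0])]
        if len(q)>10:
            r=cv2.minAreaRect((q[:,:2]*1000).astype(np.float32)); print(nm,len(q),q.mean(0),r)
    # red
    B,G,Rr=[s['img'][...,i].astype(int) for i in range(3)]
    rd=roi&(Rr-G>25)&(abs(B-G)<40)&(Rr>200)
    v,u=np.nonzero(rd);print(np.c_[u,v].tolist()); 
    if len(u): print(plane(s,np.c_[u,v],.058).round(3).tolist())
    if n=='scene0': print('red ends',plane(s,[[307.3,193.6],[320.9,216.9]],.058))
    print('zs',np.histogram(P[roi][:,2],bins=np.arange(-.01,.13,.005)))
E
```

```text
scene0 green [0.45370233 0.03836982 0.07844195] 322.17241379310343 171.10344827586206 29
or 323 [ 0.60920484 -0.06355338  0.10869264] ((605.4517822265625, -62.92650604248047), (97.61837005615234, 87.99293518066406), 16.15951156616211)
br 275 [0.5769703  0.04249235 0.10849571] ((573.9456787109375, 46.137325286865234), (98.74797821044922, 85.4791488647461), 18.207223892211914)
all 1265 [ 0.59052453 -0.00863855  0.10864655] ((587.1940307617188, -6.403289794921875), (105.99713134765625, 206.871337890625), 17.057485580444336)
[[334, 160], [335, 160], [338, 160], [332, 161], [339, 161], [328, 162], [329, 162], [340, 162], [325, 163], [322, 164], [341, 164], [316, 166], [313, 167], [310, 168], [307, 169], [344, 169], [304, 170], [301, 171], [298, 172], [346, 172], [295, 173], [347, 174], [348, 175], [348, 176], [349, 176], [282, 177], [348, 177], [349, 177], [350, 177], [279, 178], [332, 178], [349, 178], [275, 179], [276, 179], [272, 180], [273, 180], [350, 180], [270, 181], [350, 181], [351, 181], [267, 182], [351, 182], [352, 182], [263, 183], [264, 183], [352, 183], [260, 184], [261, 18
[... 7369 characters left out ...]
, 0.058], [0.637, -0.003, 0.058], [0.634, -0.004, 0.058], [0.425, -0.029, 0.058], [0.422, -0.02, 0.058], [0.514, 0.007, 0.058], [0.419, -0.006, 0.058], [0.415, 0.002, 0.058], [0.412, 0.011, 0.058], [0.407, 0.033, 0.058], [0.388, 0.121, 0.058]]
zs (array([ 159, 4737,  863,   69,  102,  130,  167,  105,  214,  555,  140,
         87,  803, 1516,  229,  285,  119,  100,   75,   89,   92,  100,
        289, 1005,    4,    0,    0,    0]), array([-0.01 , -0.005,  0.   ,  0.005,  0.01 ,  0.015,  0.02 ,  0.025,
        0.03 ,  0.035,  0.04 ,  0.045,  0.05 ,  0.055,  0.06 ,  0.065,
        0.07 ,  0.075,  0.08 ,  0.085,  0.09 ,  0.095,  0.1  ,  0.105,
        0.11 ,  0.115,  0.12 ,  0.125,  0.13 ]))
```

```bash
cat >> h.py <<'E'
from scipy.spatial.transform import Rotation as Ro
def rel(p,yaw):
    o=robot.get_obs(); R=Ro.from_euler('xyz',o['ee_rot']); T=Ro.from_euler('xyz',[np.pi,0,yaw])
    print('rot',(R.inv()*T).as_rotvec().round(4),'shift cm',(R.inv().apply(np.array(p)-o['tool_pos'])*100).round(2),'t',o['time'])
    print('tool axes in world',R.as_matrix().round(4).tolist())
E
python3 - <<'E'
from h import *
rel([0.604,-0.067,0.2],np.radians(107.2))
E
```

```text
rot [-1.6000e-03  8.0000e-04  1.0478e+00] shift cm [-60.39 -48.14   0.53] t 0.15
tool axes in world [[-0.9753, 0.221, -0.0005], [0.221, 0.9753, -0.0016], [0.0001, -0.0017, -1.0]]
```

>>> drive_tool(series=[[[0,0,1.048,-60.4,-48.1,0.5,0],[0,0,1.048,-60.4,-48.1,0.5,0],[0,0,1.048,-60.4,-48.1,0.5,0],[0,0,1.048,-60.4,-48.1,0.5,0],[0,0,1.048,-60.4,-48.1,0.5,0],[0,0,1.048,-60.4,-48.1,0.5,0],[0,0,1.048,-60.4,-48.1,0.5,0],[0,0,1.048,-60.4,-48.1,0.5,0],[0,0,1.048,-60.4,-48.1,0.5,0],[0,0,1.048,-60.4,-48.1,0.5,0],[0,0,1.048,-60.4,-48.1,0.5,0],[0,0,1.048,-60.4,-48.1,0.5,0],[0,0,1.048,-60.4,-48.1,0.5,0],[0,0,1.048,-60.4,-48.1,0.5,0],[0,0,1.048,-60.4,-48.1,0.5,0],[0,0,1.048,-60.4,-48.1,0.5,0],[0,0,1.048,-60.4,-48.1,0.5,0],[0,0,1.048,-60.4,-48.1,0.5,0],[0,0,1.048,-60.4,-48.1,0.5,0],[0,0,1.048,-60.4,-48.1,0.5,0]]])

```text
time: 2.15
tool_pos: [0.6037, -0.0652, 0.2008]
ee_rot: [-3.141, 0.001, 1.873]
wrist_force: [-0.1, 0.6, 0.2]
width: 0.0002
```

Run:
```python
from h import *
s=snap('wrist','w1');o=robot.get_obs();print(o['time'],o['tool_pos'],o['ee_rot'],o['wrist_force'])
```

```text
2.2 [ 0.603731   -0.06527831  0.2008952 ] [-3.14127890e+00  1.56871617e-03  1.87254996e+00] [ 0.75104285 -0.46335257 -0.06796287]
```

View pics/w1.png

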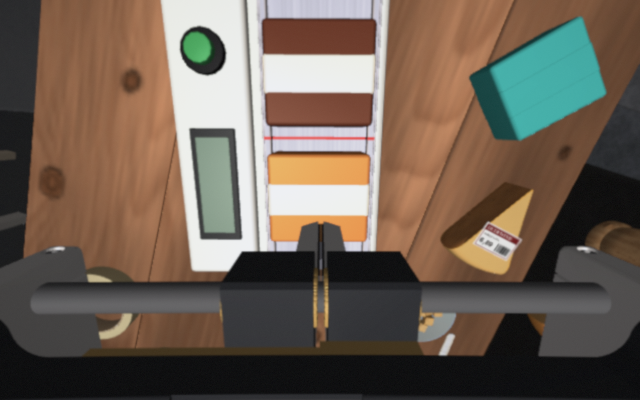

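The wrist view shows the red line at row 138 (columns 264 to 374), the brown top at rows 18–125, the orange top at rows 153–242 and the key at (198,45).

```bash
cat >> h.py <<'E'
def red(s,P=None,roi=None):
    B,G,R=[s['img'][...,i].astype(int) for i in range(3)]
    m=(R-G>40)&(R-B>30)&(R>150)&(abs(B-G)<45)
    if roi: 
        r=np.zeros_like(m); r[roi[1]:roi[3],roi[0]:roi[2]]=1; m&=r
    return m
def analyse(s,roi,th=None):
    P=cloud(s);hsv=cv2.cvtColor(s['img'],cv2.COLOR_BGR2HSV);H,S,V=[hsv[...,i].astype(int) for i in range(3)]
    r=np.zeros(H.shape,bool); r[roi[1]:roi[3],roi[0]:roi[2]]=1
    out={}
    for nm,m in(('or',(H>8)&(H<24)&(S>150)&(V>120)),('br',((H<12)|(H>170))&(S>100)&(V<140)&(V>40))):
        mm=m&r&(P[...,2]>.1)
        v,u=np.nonzero(mm); Q=plane(s,np.c_[u,v],.108)[:,:2]*1000
        c=cv2.minAreaRect(Q.astype(np.float32)); out[nm]=Q; print(nm,len(Q),c,'zmed',np.median(P[mm][:,2]))
    m=red(s,roi=roi); v,u=np.nonzero(m); W=plane(s,np.c_[u,v],.058)[:,:2]*1000
    print('red n',len(W),'px',u.min(),u.max(),v.min(),v.max())
    out['red']=W; out['redpx']=np.c_[u,v]
    return out
E
python3 - <<'E'
from h import *
s=load('w1');o=analyse(s,(225,0,400,250))
px=o['redpx'];print(px[::8].tolist())
W=o['red'];k=(px[:,0]>272)&(px[:,0]<368)
vx,vy,x0,y0=cv2.fitLine(W[k].astype(np.float32),cv2.DIST_L1,0,.01,.01).ravel();print('red dir',np.degrees(np.arctan2(vy,vx)),x0,y0)
th=np.radians(17.2);ex=np.array([np.cos(th),np.sin(th)]);ey=np.array([-ex[1],ex[0]])
for n in('or','br','red'):
    a=o[n]@ey;b=o[n]@ex;print(n,'y',np.percentile(a,[0,1,50,99,100]).round(1),'x',np.percentile(b,[0,1,50,99,100]).round(1))
P=cloud(s);hsv=cv2.cvtColor(s['img'],cv2.COLOR_BGR2HSV)
g=(abs(hsv[...,0].astype(int)-65)<15)&(hsv[...,1]>120)&(hsv[...,2]>80);g[:,250:]=0;g[100:]=0
q=P[g];print(g.sum(),np.nanmedian(q,0)); q=q[q[:,2]>.074]; print((np.nanmax(q,0)+np.nanmin(q,0))/2,len(q),np.ptp(q,0),np.percentile(q[:,2],[5,50,95]))
np.set_printoptions(suppress=True)
for n in('scene0','side0'):
    t=load(n)
    hs=cv2.cvtColor(t['img'],cv2.COLOR_BGR2HSV)
    g=(abs(hs[...,0].astype(int)-65)<15)&(hs[...,1]>150)&(hs[...,2]>100); v,u=np.nonzero(g)
    k=(u>310)&(u<375)&(v>160)&(v<235);print(n,plane(t,[[u[k].mean(),v[k].mean()]],.077))
E
```

```text
or 3331 ((602.02880859375, -62.001197814941406), (96.2502212524414, 86.91044616699219), 17.33820152282715) zmed 0.1079961217274455
br 7134 ((584.4343872070312, -4.591590881347656), (96.38581085205078, 193.8229217529297), 17.12679672241211) zmed 0.1082170582074189
red n 1685 px 264 399 136 249
[[264, 136], [274, 136], [282, 136], [290, 136], [298, 136], [306, 136], [314, 136], [322, 136], [330, 136], [269, 137], [279, 137], [287, 137], [295, 137], [303, 137], [311, 137], [319, 137], [327, 137], [335, 137], [343, 137], [351, 137], [359, 137], [368, 137], [265, 138], [274, 138], [282, 138], [290, 138], [298, 138], [306, 138], [314, 138], [322, 138], [330, 138], [338, 138], [346, 138], [354, 138], [362, 138], [371, 138], [268, 139], [277, 139], [285, 139], [293, 139], [301, 139], [309, 139], [317, 139], [325, 139], [333, 139], [341, 139], [349, 139], [357, 139], [365, 139], [374, 139], [268, 156], [369, 161], [369, 168], [398, 171], [395, 173], [395, 174], [394, 175], [392, 176], [268, 177], [396, 177], [392, 178], [268, 179], [395, 179], [390, 180], [398, 180], [392, 181], [268, 182], [
[... 1527 characters left out ...]
, 244], [390, 244], [398, 244], [383, 245], [391, 245], [399, 245], [384, 246], [392, 246], [377, 247], [385, 247], [393, 247], [378, 248], [386, 248], [394, 248], [379, 249], [387, 249], [395, 249]]
red dir 15.899969 618.89417 2.134807
or y [-280.8 -279.7 -219.6 -193.8 -193.7] x [508.7 509.4 571.8 604.1 604.8]
br y [-274.1 -167.2 -105.   -80.9  -80.3] x [508.8 509.9 556.5 604.1 605.2]
red y [-311.9 -311.8 -254.1 -177.9 -177.8] x [496.1 498.6 637.4 653.3 654.6]
710 [0.44830443 0.03962554 0.07931735]
[0.44797385 0.03939665 0.07851382] 675 [0.02589746 0.02647114 0.00675005] [0.07765794 0.07937831 0.0807365 ]
scene0 [[0.45206774 0.03901469 0.077     ]]
side0 [[0.44673069 0.04803561 0.077     ]]
```

>>> drive_tool(series=[[[0,0,0,-5,0,0,0],[0,0,0,-7,0,2,0],[0,0,0,-7,0,6,0],[0,0,0,-7,0,10,0],[0,0,0,-7,0,12,0],[0,0,0,-7,0,12.8,0],[0,0,0,-7,0,12.8,0],[0,0,0,-7,0,12.8,0]]])

```text
time: 3.0
tool_pos: [0.6256, -0.1322, 0.0751]
ee_rot: [3.139, 0.003, 1.873]
wrist_force: [0.2, -0.5, 0.5]
width: 0.0003
```

```bash
cat >> h.py <<'E'
TH=np.radians(17.2);EX=np.array([np.cos(TH),np.sin(TH)]);EY=np.array([-EX[1],EX[0]])
def edge(s,name,X=(530,585),zb=.108):
    "profile along rail at brick top/tray: returns rail y of colour runs near X range"
    hsv=cv2.cvtColor(s['img'],cv2.COLOR_BGR2HSV)
    return hsv
def report(s):
    h,w=s['depth'].shape;v,u=np.mgrid[0:h,0:w];px=np.c_[u.ravel(),v.ravel()]
    hsv=cv2.cvtColor(s['img'],cv2.COLOR_BGR2HSV).reshape(-1,3).astype(int);H,S,V=hsv.T
    P=cloud(s).reshape(-1,3)
    Q=plane(s,px,.108)[:,:2]*1000;qx,qy=Q@EX,Q@EY
    reg=(qx>500)&(qx<612)&(qy>-330)&(qy<-20)&(P[:,2]>.1)&(P[:,2]<.116)
    for nm,m in(('or',(H>8)&(H<24)&(S>150)&(V>140)),('br',((H<8)|(H>170))&(S>100)&(V<140)&(V>40))):
        k=reg&m
        if k.sum()>50:
            E=[]
            for a in range(515,600,10):
                j=k&(qx>=a)&(qx<a+10)
                if j.sum()>10:E.append((np.percentile(qy[j],0.5),np.percentile(qy[j],99.5)))
            print(nm,k.sum(),'faces y',np.median(E,0).round(1),'x',np.percentile(qx[k],[.5,99.5]).round(1))
    B,G,R=s['img'].reshape(-1,3).astype(int).T
    rd=(R-G>40)&(R-B>30)&(abs(B-G)<45)&(R>120)
    for z,lo,hi in((.058,508,604),(.071,494,504),(.071,609,620)):
        W=plane(s,px,z)[:,:2]*1000;wx,wy=W@EX,W@EY
        k=rd&(wx>lo)&(wx<hi)&(abs(wy+180)<30)&(abs(P[:,2]-z)<.007)
        if k.sum()>3: print('red z',z,(lo,hi),k.sum(),'y',np.median(wy[k]).round(1),np.percentile(wy[k],[2,98]).round(1))
    o=robot.get_obs();t=o['tool_pos'][:2]*1000;f=o['wrist_force']
    print('TCP rail x,y',(t@EX).round(1),(t@EY).round(1),'z',o['tool_pos'][2].round(4),'F rail',(f[:2]@EX).round(2),(f[:2]@EY).round(2),f[2].round(2),'t',o['time'],'yaw',np.degrees(o['ee_rot'][2]).round(2))
E
python3 - <<'E'
from h import *
print('old');report(load('w1'))
s=snap('wrist','w2');report(s)
E
```

```text
old
or 3237 faces y [-279.5 -194.7] x [509.1 604.4]
br 2662 faces y [-167.2  -80.9] x [509.1 605. ]
red z 0.058 (508, 604) 317 y -180.0 [-181.2 -177.9]
red z 0.071 (494, 504) 20 y -179.9 [-181.  -177.9]
red z 0.071 (609, 620) 26 y -179.7 [-181.7 -178.6]
TCP rail x,y 558.5 -311.3 z 0.0751 F rail -0.0 -0.52 0.52 t 3.0 yaw 107.32
or 22652 faces y [-281.6 -195.4] x [509.3 604.5]
red z 0.058 (508, 604) 121 y -178.3 [-178.4 -178.2]
red z 0.071 (494, 504) 75 y -179.5 [-181. -178.]
red z 0.071 (609, 620) 72 y -179.8 [-181.  -178.5]
TCP rail x,y 558.8 -311.5 z 0.0756 F rail 0.57 -0.14 0.72 t 3.05 yaw 107.32
```

View pics/w2.png

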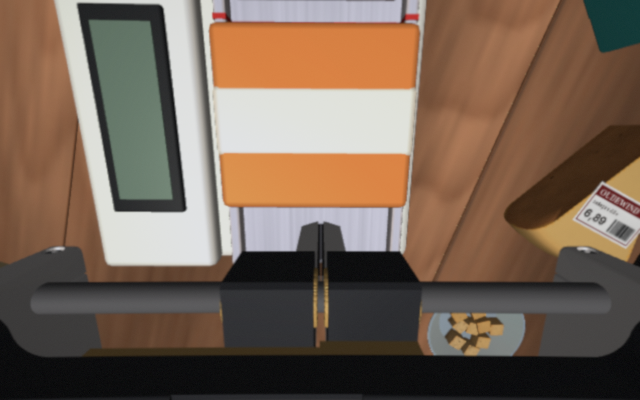

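>>> drive_tool(series=[[[0,0,0,0.7,0,0,0],[0,0,0,1.2,0,0,0],[0,0,0,1.5,0,0,0],[0,0,0,1.7,0,0,0],[0,0,0,1.9,0,0,0],[0,0,0,2.1,0,0,0],[0,0,0,2.3,0,0,0],[0,0,0,2.5,0,0,0],[0,0,0,2.7,0,0,0],[0,0,0,2.9,0,0,0],[0,0,0,3.1,0,0,0],[0,0,0,3.3,0,0,0],[0,0,0,3.4,0,0,0],[0,0,0,3.4,0,0,0]]])

```text
time: 4.45
tool_pos: [0.6159, -0.1, 0.0757]
ee_rot: [3.138, 0.004, 1.873]
wrist_force: [0.3, -3.3, 2.9]
width: 0.0001
```

Run:
```python
from h import *
s=snap('wrist','w3');report(s)
```

```text
or 20418 faces y [-265.1 -179.1] x [509.  604.2]
br 2874 faces y [-160.2 -152.2] x [509.6 604.6]
red z 0.071 (494, 504) 21 y -170.2 [-170.5 -169.6]
red z 0.071 (609, 620) 22 y -170.0 [-171.7 -169.8]
TCP rail x,y 558.8 -277.7 z 0.0757 F rail -1.15 -4.7 2.06 t 4.5 yaw 107.32
```

View pics/w3.png

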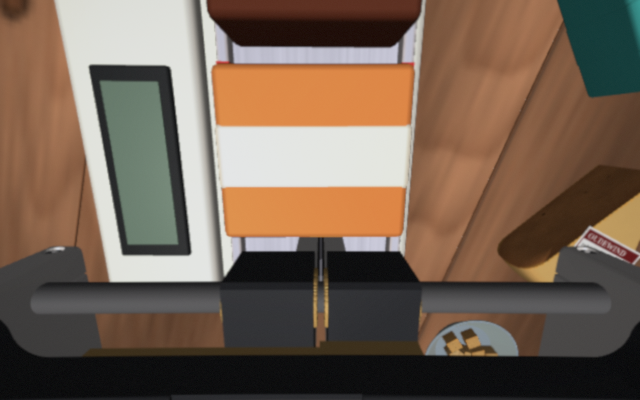

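>>> drive_tool(series=[[[0,0,0,0.2,0,0,0],[0,0,0,0.4,0,0,0],[0,0,0,0.6,0,0,0],[0,0,0,0.65,0,0,0],[0,0,0,0.65,0,0,0]]])

```text
time: 5.0
tool_pos: [0.6139, -0.0937, 0.0757]
ee_rot: [3.138, 0.004, 1.873]
wrist_force: [0.7, -4.0, 1.9]
width: 0.0005
```

Run:
```python
from h import *
s=snap('wrist','w4');report(s)
```

```text
or 20396 faces y [-258.6 -172.6] x [509.  604.1]
br 4608 faces y [-160.1 -145.6] x [509.3 604.6]
TCP rail x,y 558.8 -271.1 z 0.0757 F rail -0.06 -4.0 2.6 t 5.05 yaw 107.33
```

>>> drive_tool(series=[[[0,0,0,-0.2,0,0,0],[0,0,0,-0.4,0,0,0],[0,0,0,-0.6,0,0,0],[0,0,0,-0.8,0,0,0],[0,0,0,-1.0,0,0,0],[0,0,0,-1.3,0,0,0],[0,0,0,-1.8,0,0,0],[0,0,0,-2.5,0,0,0],[0,0,0,-2.7,0,0,0],[0,0,0,-2.7,0,0,0]]])

```text
time: 6.05
tool_pos: [0.6221, -0.12, 0.0757]
ee_rot: [3.138, 0.004, 1.873]
wrist_force: [-0.6, -0.1, 0.8]
width: 0.0005
```

Run:
```python
from h import *
s=snap('wrist','w5');report(s)
```

```text
or 22691 faces y [-267.4 -181.2] x [508.9 604.1]
TCP rail x,y 558.8 -298.3 z 0.0757 F rail -0.95 -0.34 0.18 t 6.1 yaw 107.3
```

View pics/w5.png

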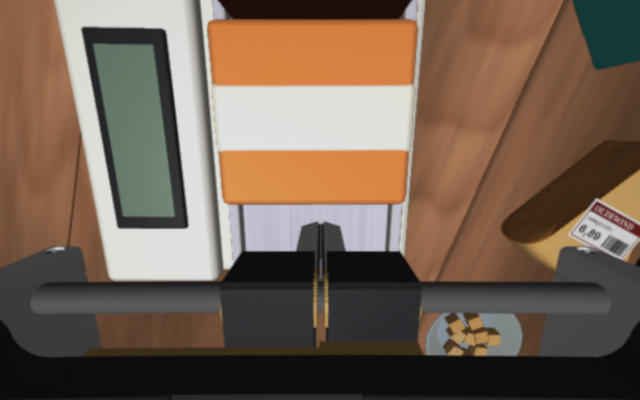

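>>> drive_tool(series=[[[0,0,0,0,-0.1,-4,0],[0,0,0,0,-0.1,-8,0],[0,0,0,1,-0.1,-9,0],[0,0,0,5,-0.1,-9,0],[0,0,0,10,-0.1,-9,0],[0,0,0,15,-0.1,-9,0],[0,0,0,20,-0.1,-9,0],[0,0,0,24,-0.1,-9,0],[0,0,0,25,-0.1,-9,0],[0,0,0,25,-0.1,-9,0]]])

```text
time: 7.1
tool_pos: [0.5454, 0.1204, 0.1642]
ee_rot: [3.139, 0.004, 1.876]
wrist_force: [-0.2, 0.4, 1.0]
width: 0.0005
```

Run:
```python
from h import *
s=snap('wrist','w6');report(s)
```

```text
br 264 faces y [-81.4 -77.1] x [510.2 604.3]
TCP rail x,y 556.8 -47.8 z 0.1642 F rail -0.15 -1.26 -0.22 t 7.15 yaw 107.38
```

View pics/w6.png

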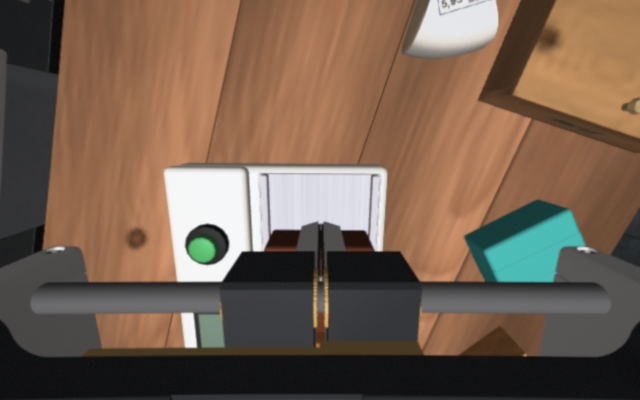

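>>> drive_tool(series=[[[0,0,0,0,0,4,0],[0,0,0,0,0,7.5,0],[0,0,0,0,0,8.8,0],[0,0,0,-0.5,0,8.8,0],[0,0,0,-1,0,8.8,0],[0,0,0,-1.2,0,8.8,0],[0,0,0,-1.4,0,8.8,0],[0,0,0,-1.6,0,8.8,0],[0,0,0,-1.8,0,8.8,0],[0,0,0,-2.0,0,8.8,0],[0,0,0,-2.2,0,8.8,0],[0,0,0,-2.4,0,8.8,0],[0,0,0,-2.6,0,8.8,0],[0,0,0,-2.8,0,8.8,0],[0,0,0,-3.0,0,8.8,0],[0,0,0,-3.2,0,8.8,0],[0,0,0,-3.4,0,8.8,0],[0,0,0,-3.5,0,8.8,0],[0,0,0,-3.5,0,8.8,0]]])

```text
time: 9.05
tool_pos: [0.5569, 0.0852, 0.0765]
ee_rot: [3.139, 0.005, 1.874]
wrist_force: [-0.4, 3.8, 2.3]
width: 0.0
```

Run:
```python
from h import *
s=snap('wrist','w7');report(s); s=snap('side','s7'); cv2.imwrite('pics/s7c.png',cv2.resize(s['img'][165:270,275:390],None,fx=5.5,fy=5.5,interpolation=cv2.INTER_CUBIC))
```

```text
TCP rail x,y 557.2 -83.2 z 0.0765 F rail -0.32 3.41 0.88 t 9.1 yaw 107.38
```

View pics/s7c.png

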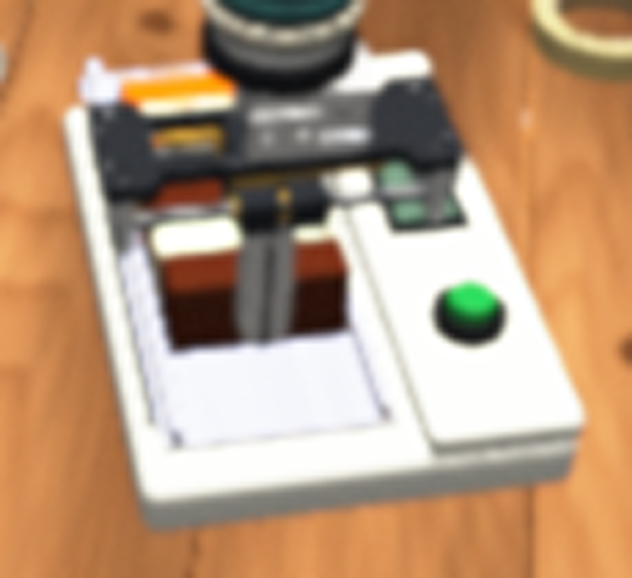

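>>> drive_tool(series=[[[0,0,0,-0.2,0,0,0],[0,0,0,-0.4,0,0,0],[0,0,0,-0.55,0,0,0],[0,0,0,-0.7,0,0,0],[0,0,0,-0.7,0,0,0]]])

```text
time: 9.65
tool_pos: [0.559, 0.0785, 0.0765]
ee_rot: [3.139, 0.005, 1.874]
wrist_force: [-1.0, 3.9, 1.4]
width: 0.0007
```

Run:
```python
from h import *
s=snap('wrist','w8');report(s)
```

```text
TCP rail x,y 557.2 -90.2 z 0.0765 F rail 0.46 4.16 1.09 t 9.7 yaw 107.37
```

>>> drive_tool(series=[[[0,0,0,-0.1,0,0,0],[0,0,0,-0.2,0,0,0],[0,0,0,-0.3,0,0,0],[0,0,0,-0.3,0,0,0]]])

```text
time: 10.1
tool_pos: [0.5598, 0.076, 0.0765]
ee_rot: [3.139, 0.004, 1.874]
wrist_force: [-1.1, 5.1, 2.6]
width: 0.0005
```

Run:
```python
from h import *
s=snap('wrist','w9');report(s)
```

```text
TCP rail x,y 557.2 -92.9 z 0.0765 F rail 0.57 5.55 1.26 t 10.15 yaw 107.37
```

>>> drive_tool(series=[[[0,0,0,0.2,0,0,0],[0,0,0,0.4,0,0,0],[0,0,0,0.6,0,0,0],[0,0,0,0.8,0,0,0],[0,0,0,1.0,0,0,0],[0,0,0,1.3,0,0,0],[0,0,0,2,0,0,0],[0,0,0,3,0,-1,0],[0,0,0,3,0,-5,0],[0,0,0,3,0,-9,0],[0,0,0,0,0,-11,0],[0,0,0,-5,0,-12,0],[0,0,0,-10,0,-12,0],[0,0,0,-14,0,-12,0],[0,0,0,-16,0,-12,0],[0,0,0,-16,0,-12,0],[0,0,0,-16,0,-12,0]]])

```text
time: 11.85
tool_pos: [0.6068, -0.0751, 0.1971]
ee_rot: [3.139, 0.003, 1.874]
wrist_force: [0.7, 0.9, -0.1]
width: 0.0005
```

Run:
```python
from h import *
s=snap('wrist','w10');report(s)
cv2.imwrite('pics/w10c.png',cv2.resize(s['img'][60:210,220:420],None,fx=4,fy=4,interpolation=cv2.INTER_CUBIC))
```

```text
or 4942 faces y [-266.6 -180.4] x [508.8 604. ]
br 2538 faces y [-177.8  -92. ] x [509.3 605.2]
red z 0.071 (494, 504) 18 y -179.3 [-181.4 -178.3]
red z 0.071 (609, 620) 16 y -179.8 [-180.9 -178.1]
TCP rail x,y 557.6 -250.6 z 0.1972 F rail 0.59 -0.68 -0.55 t 11.9 yaw 107.46
```

View pics/w10.png

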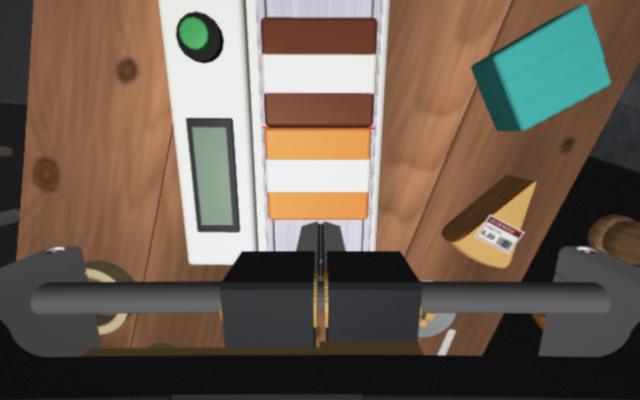

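View pics/w10c.png

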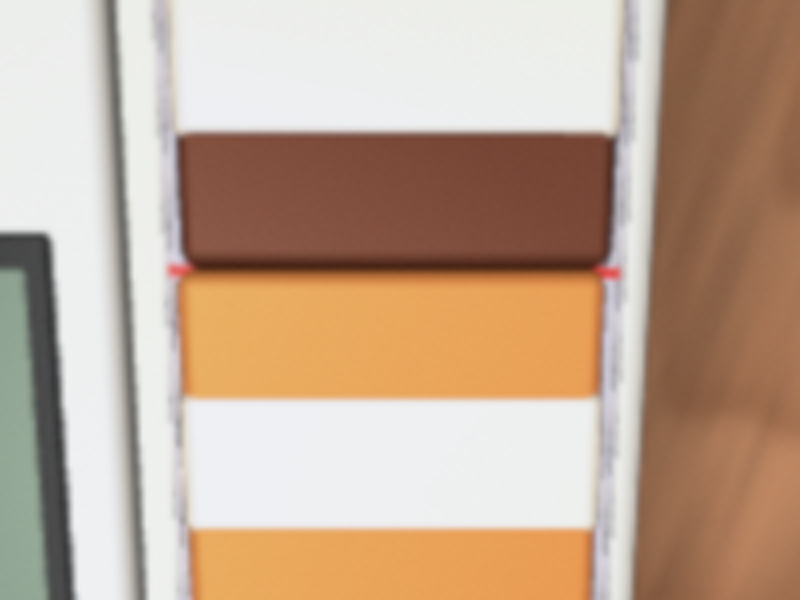

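The bricks are closed up. The seam at about -179.1 lies on the red line at about -179.6 (rail y, mm), with the red ends visible either side of the seam at (263,127) and (373,128). Next is the key.

>>> drive_tool(series=[[[0,0,0,4,-4,0,0],[0,0,0,8,-8,0,0],[0,0,0,12,-11.7,2,0],[0,0,0,12,-11.7,4,0],[0,0,0,12,-11.7,4,0],[0,0,0,12,-11.7,4,0],[0,0,0,12,-11.7,4,0]]])

```text
time: 12.6
tool_pos: [0.4614, 0.0048, 0.1586]
ee_rot: [3.135, 0.004, 1.876]
wrist_force: [0.1, 0.2, 0.2]
width: 0.0005
```

Run:
```python
from h import *
s=snap('wrist','w11');report(s)
P=cloud(s);hsv=cv2.cvtColor(s['img'],cv2.COLOR_BGR2HSV)
g=((abs(hsv[...,0].astype(int)-65)<15)&(hsv[...,1]>120)&(hsv[...,2]>80)&(P[...,2]>.07)&(P[...,2]<.09)).astype(np.uint8)
v,u=np.nonzero(g);print(len(u),u.mean(),v.mean(),np.ptp(u),np.ptp(v));q=P[g>0];print(np.percentile(q,[2,50,98],axis=0))
z=np.percentile(q[:,2],60); c=(np.percentile(q[q[:,2]>z-.002],1,axis=0)+np.percentile(q[q[:,2]>z-.002],99,axis=0))/2;print(c, 'rail',c[:2]@EX,c[:2]@EY,'ray',plane(s,[[u.mean(),v.mean()]],.079))
rel([c[0],c[1],.095],np.radians(107.2))
```

```text
or 2958 faces y [-265.1 -179.1] x [527.3 603.6]
br 5182 faces y [-175.5  -89.4] x [507.1 603.4]
red z 0.058 (508, 604) 6 y -180.0 [-181.6 -178.4]
red z 0.071 (494, 504) 20 y -179.5 [-180.6 -178.4]
TCP rail x,y 442.2 -132.2 z 0.1586 F rail 1.1 0.28 0.31 t 12.65 yaw 107.46
443 318.0564334085779 164.4176072234763 28 28
[[0.43588948 0.02780218 0.07685705]
 [0.45140902 0.04238561 0.07892092]
 [0.46007246 0.05240956 0.08045865]]
[0.44804473 0.03994141 0.0789628 ] rail 0.4398184347830718 -0.09433526806109845 ray [[0.44977533 0.04130905 0.079     ]]
rot [0.0064 0.0044 0.0046] shift cm [ 3.81 -0.26  6.34] t 12.65
tool axes in world [[-0.3001, 0.9539, 0.0074], [0.9539, 0.3001, -0.0023], [-0.0044, 0.0064, -1.0]]
```

View pics/w11.png

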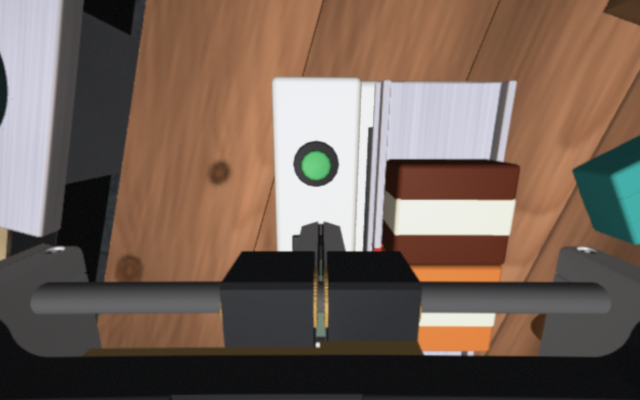

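>>> drive_tool(series=[[[0.006,0.004,0.005,2,-0.2,1,0],[0.006,0.004,0.005,3.8,-0.3,3,0],[0.006,0.004,0.005,3.8,-0.3,5,0],[0.006,0.004,0.005,3.8,-0.3,6.4,0],[0.006,0.004,0.005,3.8,-0.3,7,0],[0.006,0.004,0.005,3.8,-0.3,7.4,0],[0.006,0.004,0.005,3.8,-0.3,7.8,0],[0.006,0.004,0.005,3.8,-0.3,8.1,0],[0.006,0.004,0.005,3.8,-0.3,8.1,0]]])

```text
time: 13.55
tool_pos: [0.4486, 0.0393, 0.0781]
ee_rot: [3.14, 0.001, 1.87]
wrist_force: [-0.3, -0.8, 1.1]
width: 0.0003
```

Run:
```python
from h import *
s=snap('wrist','w12');report(s)
```

```text
br 4724 faces y [-161.2  -88.7] x [506.3 601.1]
TCP rail x,y 440.2 -95.1 z 0.0783 F rail 0.12 -0.47 1.83 t 13.6 yaw 107.16
```

View pics/w12.png

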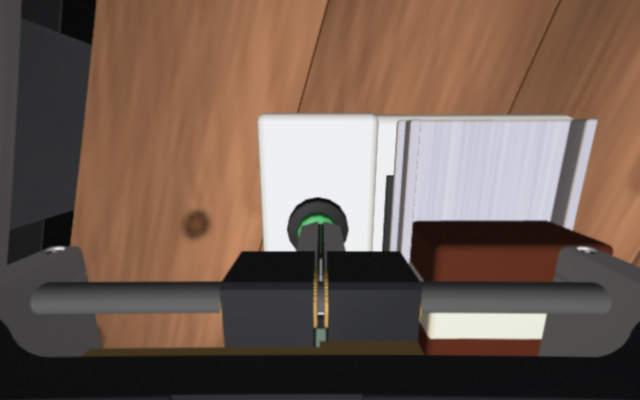

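Fingertips are over the key, just touching it. Now I press in small steps.

>>> drive_tool(series=[[[0,0,0,0,0,0.2,0],[0,0,0,0,0,0.4,0],[0,0,0,0,0,0.5,0],[0,0,0,0,0,0.5,0],[0,0,0,0,0,0.5,0]]])

```text
time: 14.1
tool_pos: [0.4487, 0.0393, 0.0736]
ee_rot: [3.139, 0.002, 1.87]
wrist_force: [-1.5, -0.2, 4.7]
width: 0.0004
```

>>> drive_tool(series=[[[0,0,0,0,0,0.1,0],[0,0,0,0,0,0.15,0],[0,0,0,0,0,0.15,0],[0,0,0,0,0,0.15,0]]])

```text
time: 14.5
tool_pos: [0.4488, 0.0393, 0.0732]
ee_rot: [3.139, 0.002, 1.87]
wrist_force: [-3.5, -0.9, 9.9]
width: 0.0002
```

>>> drive_tool(series=[[[0,0,0,0,0,0.1,0],[0,0,0,0,0,0.2,0],[0,0,0,0,0,0.2,0],[0,0,0,0,0,0.2,0]]])

```text
time: 14.9
tool_pos: [0.4488, 0.0394, 0.0731]
ee_rot: [3.139, 0.002, 1.871]
wrist_force: [-5.5, -0.0, 12.6]
width: 0.0005
```

The key is on its stop: z stays at 73.1 mm while the force rises to 12.6 N. Now I let go and check from above.

>>> drive_tool(series=[[[0,0,0,0,0,-0.3,0],[0,0,0,0,0,-0.8,0],[0,0,0,0,0,-2,0],[0,0,0,0,0,-5,0],[0,0,0,0,0,-9,0],[0,0,0,-3,2,-12.5,0],[0,0,0,-7,6,-12.5,0],[0,0,0,-11,9,-12.5,0],[0,0,0,-15,11.7,-12.5,0],[0,0,0,-15,11.7,-12.5,0],[0,0,0,-15,11.7,-12.5,0],[0,0,0,-15,11.7,-12.5,0]]])

```text
time: 16.1
tool_pos: [0.6038, -0.0685, 0.1988]
ee_rot: [3.139, 0.001, 1.871]
wrist_force: [0.1, 0.4, 0.3]
width: 0.0009
```

Run:
```python
from h import *
s=snap('wrist','w13');report(s)
cv2.imwrite('pics/w13c.png',cv2.resize(s['img'][60:210,220:420],None,fx=4,fy=4,interpolation=cv2.INTER_CUBIC))
P=cloud(s);hsv=cv2.cvtColor(s['img'],cv2.COLOR_BGR2HSV)
g=((abs(hsv[...,0].astype(int)-65)<15)&(hsv[...,1]>120)&(hsv[...,2]>80)&(P[...,2]>.06));print('key z',np.median(P[g][:,2]),g.sum())
snap('scene','scene9')
```

```text
or 4528 faces y [-266.1 -180.3] x [508.7 604.1]
br 2500 faces y [-177.6  -91.6] x [509.2 605.3]
red z 0.071 (494, 504) 19 y -179.9 [-181.6 -177.9]
red z 0.071 (609, 620) 16 y -179.8 [-180.9 -178.1]
TCP rail x,y 556.5 -243.7 z 0.1994 F rail -0.19 0.0 -0.45 t 16.15 yaw 107.23
key z 0.07929901288084022 724
```

View pics/w13c.png

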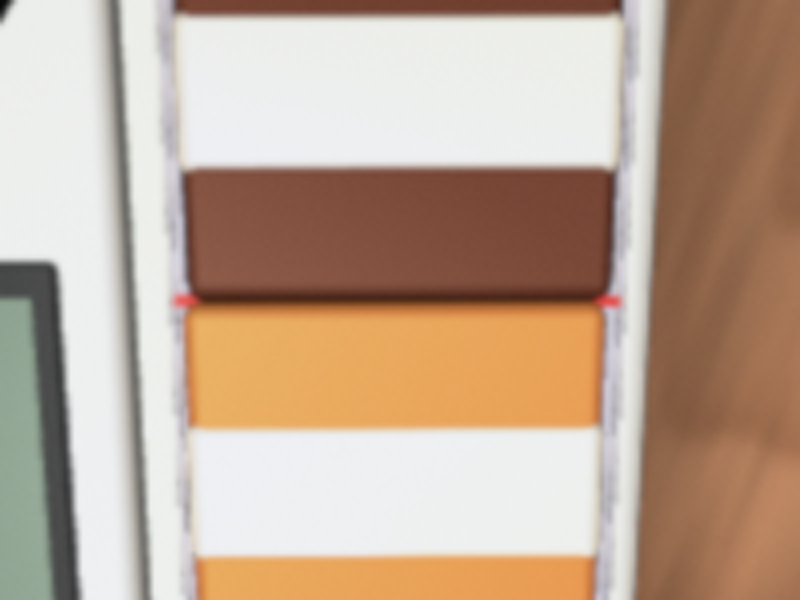

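View pics/scene9.png

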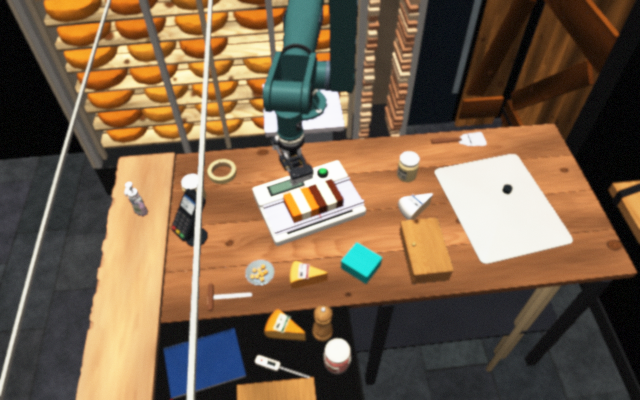

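The seam is on the red line (red ends at crop (185,300) and (610,300)). The key is back up and every bystander is where it was in the first scene image.

```bash
python3 -c "
from bench import robot
print(robot.close_job())"
```

```text
the job is handed in; nothing more can be done
None
```

I nudged the orange brick from its outer end, then the brown one from the other side until they met. Then I pressed the green key to its stop and let go. The job was handed in at about 16 s of the 72 s, with the arm clear of everything.

- **Seam:** the last look from straight above puts it at about -179.0 mm along the rails and the red line at -179.8 mm, so it is about 1 mm off with nothing touching. The bricks are closed up.
- **Disagreement:** one oblique view put the seam about 2 mm off the line. I took that as a viewing-angle effect and trusted the two views from straight above, which agreed.
- **Push force:** the readings I took were at most about 5.5 N. Force is only reported at the end of each move, so the peaks in between were not seen.
- **Key:** it stopped moving at a tip height of 73.1 mm as the force rose to 12.6 N. The key top then measured 79.3 mm, back at its starting height.
- **Bystanders:** they look unmoved when the first and last scene pictures are compared by eye.

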